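# Clear the tasting rack and re-pin its divider

## Robot

A 6-joint arm with a two-finger parallel gripper is mounted at the origin on the work surface. World frame = base frame: x ahead of the robot, y to its left, z up, the work surface at z = 0. Lengths are in m, angles in rad, forces in N, time in s.
With the tool pointing down it reaches from about 0.3 to 0.875 m from the base axis. Payload 6.4 kg.
Tool frame: the origin (TCP) lies on the centre line of the jaws, within the pads' length; the fingertips stand 25 mm ahead of it and the grasp point (between the pads) lies 6 mm ahead of it (ctrl.tips_ahead is the z of the fingertips in the tool frame, in m); z points along the fingers, x is the direction in which the jaws open and shut, and the axes are right-handed (so a half turn about z gives the same grasp; the last joint's range is limited). The gripper opens to 85 mm and grips with 20 to 120 N. Pads are 22 mm wide; open, the fingers measure 114 mm over their backs; the gripper's body (76 mm by 85 mm) begins 54 mm behind the grasp point. The pads swing forward as they close: fully open they stand 13 mm farther back than shut.
Start: joints at [-1.334, 0.181, 1.607, -0, 1.354, -0.206], TCP at [0.246, -0.52, 0.256] pointing down, gripper open.
Joint ranges: [-2.99, 2.99], [-0.89, 2.07], [0.3, 2.58], [-1.14, 4.28], [0, 2.63], [-3.12, 3.12]. Speed limits (rad/s): [2.57, 2.57, 3.01, 3.14, 3.14, 3.14].

## Interface

Orientations are given as a unit quaternion [w, x, y, z].
In Python, from bench import ctrl gives the robot as it stands.
- The arm moves only by the shell command python3 -m pendant 'ROWS'. ROWS is JSON, a list that holds one entry, the list of rows, each a list of 7 numbers: the shift along the tool's x, y, z in m, then the turn, a rotation vector about the tool's x, y, z in rad, then the closure, from -1 (fully open) to 1 (shut). A call has 1 to 10 rows; each row shifts and turns the commanded pose from where the row before left it, along the tool's axes as they then stand; what a row does not reach is not made up. A row lasts 1/10 s, in which the tool goes at most 50 mm and 8.59 degrees, less where a joint would pass 70% of its speed; a pose out of reach is approached as far as the arm can. A call with a gripper value outside its range is refused whole. The fingers move at their own pace and stop on an object; the grip force is fixed at half the most. Time passes only in rows, so rows that do not move let the fingers close. It gives the time, the measured TCP pose, the force and the opening at its end, in the units of the state.
- ctrl.get_obs(): the state, without advancing time (a new reading comes with each control period).
- ctrl.camera(name): name is "scene" or "side" or "wrist"; returns (picture, depth): 400x640x3 uint8, red, green, blue; 400x640 float32, m along the optical axis (not along the pixel's ray), 0 where there is no reading.
- ctrl.calibration(name): a dict with "fov_y" (degrees; the focal length in pixels is half the picture's height over the tangent of half this angle, whatever the lens; pixels are square), "cx", "cy" (the principal point, pixels), "camera_from_world" (4x4, takes a point from world to camera coordinates). Camera axes: x right, y down, z forward; pixel columns grow to the right and rows downward; lengths in m; the calibration is good to about 2 mm. The wrist camera is an equidistant fisheye: a pixel r from the principal point sees the ray r / f radians off the axis. A picture is of the moment at which its call begins: read the wrist's pose just before it. calibration takes no time and is no camera call; for the wrist camera it gives the pose at the moment of the call.
- ctrl.hand_in(): hands the job in, once; it reports no verdict.
The state is a dict: "time_s": time; "q": joint angles; "dq": joint speeds; "joint_efforts": joint torques, N m; "eef_pos": TCP position; "eef_rot": TCP orientation; "wrist_force": force on the tool from outside, world axes, zero at the start; "torque": the same for the moment, N m; "opening": opening from 0.0 (shut) to 1.0 (fully open).
Only numpy, scipy, OpenCV 4.12 (cv2) and the standard library are available. Lean on these libraries where they do the work, as an engineer would, in place of code of your own. Each camera call takes 0.05 s, during which the arm holds its last target.

## Task

With the scraper block, wipe the three broken slate chips off the bottle rack's board onto the counter (they are sharp: keep the gripper's fingers off them), and stand the scraper back upright on the counter, clear of the board. Then give the bottle more room: pull up the spring-loaded lock knob on the divider's sleeve, slide the sleeve along the tube to the next hole, the one away from the bottle, and let the pin drop fully home. Do not disturb the bottle, the tumbler or the shaker, and finish while still holding the knob in your grip with the pin fully engaged; do not let go at the end.

Things in the scene. Friction and masses are not known exactly. Their poses are not given: they have to be found in the camera images.
- rack: Fixed rack; origin on the counter under its middle; x to its back, y along it to the left. Pale stone board, x -120 (front edge) to 100 mm, y -190 to 190 mm, 18 mm thick. Along y at x = 70 mm a fixed square tube 24 mm wide, 320 mm long, top 52 mm above the counter, on two saddles at y = -150 and 150 mm (58 mm high). Holes in its top, 13 mm wide: y = -80, -40, 0, 40, 80 mm.
- slide (a joint): Steel sleeve, 46 mm along the tube, 40 mm wide, top 59 mm above the counter; lock pin in its middle, a divider fin 8 mm thick at its front (58 mm high, forward to rack x = 17 mm). Value: the pin's y in the rack frame, m; starts at 0 in the middle hole; next holes at -0.04 and +0.04. Friction about 2 N. Locked while the pin is in a hole (1.5 mm play each way).
- plunger (a joint): Lift of the spring-loaded lock pin and its knob, m: 0 = fully home, 10 mm deep in a hole; above 0.010 the pin clears the tube; stop at 0.018. The spring presses it down, about 5 N home, 8 N fully lifted. Pin 10 mm in diameter, round tip: let down within about 3 mm of a hole's middle it drops in, elsewhere it rests on the tube.
- knob: Round black pull knob, 26 mm in diameter and 26 mm high, on top of the lock pin; origin at its centre, 87 mm above the counter when the pin is home; moves with the sleeve and the pin; axes as the rack's. Under it, up to 69 mm above the counter, is only a boss 18 mm in diameter on the sleeve.
- scraper_center (a point): Loose dark wooden scraper block with a rubber sole, standing upright on the counter to the robot's right; origin at its middle, 32 mm above its sole, z up, y along its length, x across. Lower part 24 mm (x) x 110 mm (y) x 22 mm high; on it a grip rib 18 mm (x) x 70 mm (y) from 22 to 64 mm above the sole. About 0.16 kg.
- chip1_center (a point): Loose chip of dark slate about 24 x 18 mm, 8 mm thick, lying flat on the front part of the rack's board; origin at its centre.
- chip2_center (a point): As chip 1, about 27 x 16 mm, 8 mm thick.
- chip3_center (a point): As chip 1, about 20 x 20 mm, 8 mm thick.
- bottle_center (a point): Closed amber bottle, 62 mm in diameter, 190 mm tall, standing on one end of the board (rack x about -15 mm, y about +147 or -147 mm); origin half-way up. Leave alone.
- tumbler_center (a point): Clear glass tumbler, 72 mm across, 85 mm tall, standing on the other end of the board; origin half-way up. Leave alone.
- shaker_center (a point): Steel cocktail shaker, 82 mm across, 190 mm tall, standing on the counter to the left of the rack; origin half-way up. Leave alone.
There are look-alikes about, which are no part of the job. Of the things shaped like the part that bears scraper_center, the dark wooden one is meant. What is shaped like the part that bears bottle_center but yellow is not meant.

How it is judged:
On the way, in this order (a step that is already met when the one before it is completed fails the run):
1. the gripped scraper is brought down onto the board (contact force between the fingers and scraper above 1 N and x of scraper_center in the frame of rack between -0.13 and 0.04 m and y of scraper_center in the frame of rack between -0.12 and 0.12 m and z of scraper_center in the frame of rack below 0.06 m), for 0.1 s.
2. all three chips are off the board (height (world z) of each of chip1_center, chip2_center, chip3_center below 0.016 m), for 0.2 s.
3. the scraper stands on the counter again, let go (height (world z) of scraper_center below 0.04 m and angle between scraper_center's own z axis and vertical below 0.2 rad and contact force between the fingers and anything else below 0.2 N), for 0.2 s.
4. the pin is pulled clear of the hole by the knob (value of joint plunger above 0.009 m and contact force between the fingers and knob above 1 N), for 0.1 s.
5. the pin is home in the next hole away from the bottle (((y of bottle_center in the frame of rack above 0 m and value of joint slide between -0.044 and -0.036 m) or (y of bottle_center in the frame of rack below 0 m and value of joint slide between 0.036 and 0.044 m)) and value of joint plunger below 0.003 m), for 0.2 s.
At the end, for the whole second after the job is handed in: Chips off the board (centres under 16 mm above the counter); scraper standing on the counter (centre under 40 mm, tilt under 0.2 rad); sleeve within 4 mm of the next hole away from the bottle, pin within 3 mm of home, knob still gripped (over 2 N) (all of step 2 and all of step 5 and height (world z) of scraper_center below 0.04 m and angle between scraper_center's own z axis and vertical below 0.2 rad and contact force between the fingers and knob above 2 N); the arm keeps its last pose, push and grip.
It fails at once if the bottle is disturbed (shifted by more than 20 mm or tipped) (distance of bottle_center from where it was at the start of the episode above 0.02 m or angle between bottle_center's own z axis and vertical above 0.3 rad).
It fails at once if the tumbler is disturbed (shifted by more than 20 mm or tipped) (distance of tumbler_center from where it was at the start of the episode above 0.02 m or angle between tumbler_center's own z axis and vertical above 0.3 rad).
It fails at once if the shaker is disturbed (shifted by more than 20 mm or tipped) (distance of shaker_center from where it was at the start of the episode above 0.02 m or angle between shaker_center's own z axis and vertical above 0.3 rad).
It fails at once if the fingers touch a sharp chip (contact force between the fingers and chip1 above 0.5 N or contact force between the fingers and chip2 above 0.5 N or contact force between the fingers and chip3 above 0.5 N).
It also fails if it takes over 64 s, if anything falls off the work surface, if the arm or the gripper's body presses on something with over 40 N, if the wrist force passes 120 N, or if a joint passes its speed limit or range.

## Working session

There is one attempt and no reset: what is moved stays moved. The work goes in short steps, Python scripts to look and compute and a shell command to move; the robot and the scene stay as the last step left them, time stands still between calls to the robot, and variables do not carry over. Pictures are saved under pics/ and viewed, and the job is handed in when it is done.

```bash
ls; mkdir -p pics
python3 - <<'E'
from bench import ctrl
import cv2,numpy as np
o=ctrl.get_obs();print(o)
for n in ["scene","side","wrist"]:
    c=ctrl.calibration(n);print(n,c)
    p,d=ctrl.camera(n);cv2.imwrite(f"pics/{n}0.png",p[:,:,::-1]);np.save(f"pics/{n}0d.npy",d)
E
```

```text
pics
{'time_s': 0.0, 'q': array([-1.33427376e+00,  1.81558323e-01,  1.60801072e+00,  1.47449622e-05,
        1.35378352e+00, -2.06315279e-01]), 'dq': array([ 0.00037978,  0.00044455,  0.00138754, -0.00030686,  0.00089403,
        0.00243771]), 'joint_efforts': array([-5.67670559e-04, -4.44880092e+01, -3.51336086e+01, -3.57825384e-04,
        9.14423639e-03,  1.21728667e-05]), 'eef_pos': array([ 0.24628112, -0.51902663,  0.25537308]), 'eef_rot': array([-6.17920859e-04,  8.45133513e-01, -5.34554553e-01, -6.26537247e-04]), 'wrist_force': array([-0.08977708, -0.58390845,  0.31779283]), 'torque': array([0.0284687 , 0.01607213, 0.00591814]), 'opening': 0.999523739944385}
scene {'fov_y': 46.388427196791305, 'cx': 316.9139364184699, 'cy': 196.6391933560179, 'camera_from_world': array([[-0.54817787,  0.83634263,  0.00565985,  0.23036793],
       [ 0.60228515,  0.39944303, -0.6911569 , -0.24369689],
       [-0.58030477, -0.37546808, -0.72268257,  1.57365116],
       [ 0.        ,  0.        ,  0.        ,  1.        ]])}
side {'fov_y': 44.75526603470568, 'cx': 326.590936385625, 'cy': 204.0838717051654, 'camera_from_world': array([[-0.83242099, -0.5540419 , -0.0106244 ,  0.44501903],
       [-0.26732103,  0.41828346, -0.86808894,  0.18889421],
       [ 0.48540166, -0.71977533, -0.49629498,  1.01383533],
       [ 0.        ,  0.        ,  0.        ,  1.        ]])}
wrist {'fov_y': 65.70646984690485, 'cx': 314.06345856057055, 'cy': 201.82834619924665, 'camera_from_world': array([[ 0.42826431, -0.90365184, -0.00173835, -0.57276616],
       [-0.87147159, -0.41352053,  0.26370068, -0.03387679],
       [-0.23901245, -0.11141866, -0.96460299,  0.379726  ],
       [ 0.        ,  0.        ,  0.        ,  1.        ]])}
```

View pics/scene0.png

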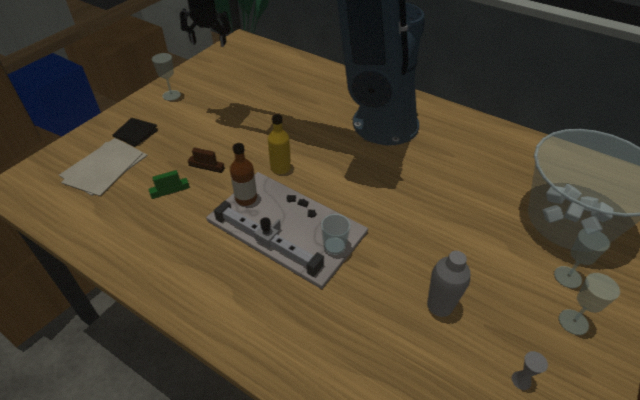

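View pics/side0.png

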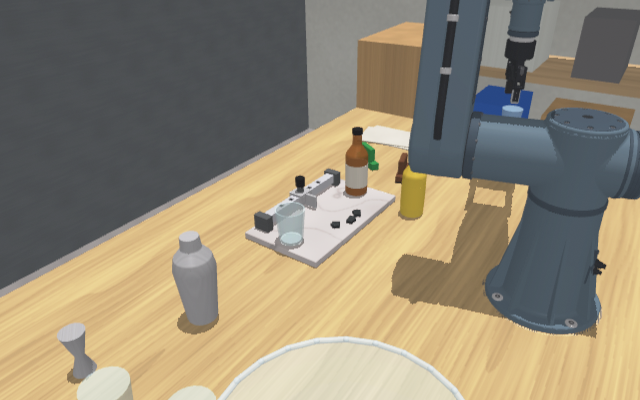

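View pics/wrist0.png

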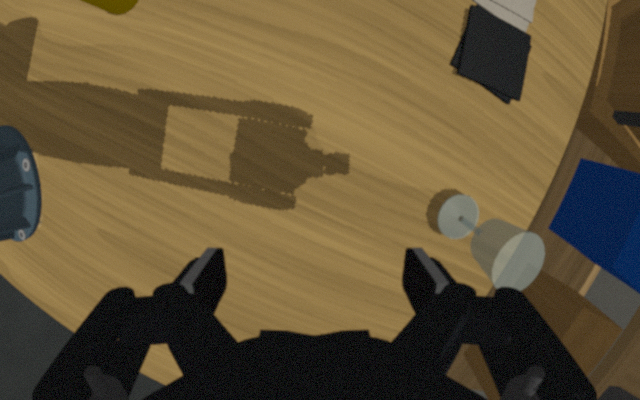

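The scene view shows the dark wooden block at about (206,160) and a green block of the same shape at (169,184); the wooden one is meant. The amber bottle is at (243,180), and the yellow look-alike is at (280,150). The chips are near (291,198), (303,203) and (312,213). I'll enlarge to confirm.

```bash
cat > h.py <<'E'
import numpy as np,cv2,json
from bench import ctrl
from scipy.spatial.transform import Rotation as R
def cal(n):
    c=ctrl.calibration(n);f=200/np.tan(np.radians(c['fov_y']/2));return f,c['cx'],c['cy'],c['camera_from_world']
def ray(n,u,v,c=None):
    f,cx,cy,T=c or cal(n)
    x,y=(u-cx)/f,(v-cy)/f
    if n=='wrist':
        r=np.hypot(x,y);d=np.array([x/r*np.sin(r),y/r*np.sin(r),np.cos(r)]) if r>0 else np.array([0,0,1.])
    else: d=np.array([x,y,1.])
    Rm=T[:3,:3];o=-Rm.T@T[:3,3];return o,Rm.T@d
def plane(n,u,v,z,c=None):
    o,d=ray(n,u,v,c);return o+d*(z-o[2])/d[2]
def proj(n,P,c=None):
    f,cx,cy,T=c or cal(n);P=np.atleast_2d(P);q=P@T[:3,:3].T+T[:3,3]
    if n=='wrist':
        r=np.hypot(q[:,0],q[:,1]);th=np.arctan2(r,q[:,2]);s=f*th/r
    else: s=f/q[:,2]
    return np.c_[cx+q[:,0]*s,cy+q[:,1]*s]
def tri(n1,p1,n2,p2):
    o1,d1=ray(n1,*p1);o2,d2=ray(n2,*p2);A=np.c_[d1,-d2];t=np.linalg.lstsq(A,o2-o1,rcond=None)[0]
    a,b=o1+d1*t[0],o2+d2*t[1];return (a+b)/2,np.linalg.norm(a-b)
def quat(): 
    w,x,y,z=ctrl.get_obs()['eef_rot'];return R.from_quat([x,y,z,w])
E
python3 - <<'E'
import cv2
a=cv2.imread('pics/scene0.png');b=cv2.imread('pics/side0.png')
cv2.imwrite('pics/c1.png',cv2.resize(a[135:285,140:380],None,fx=3.3,fy=3.3,interpolation=cv2.INTER_CUBIC))
cv2.imwrite('pics/c2.png',cv2.resize(b[120:265,240:440],None,fx=4,fy=4,interpolation=cv2.INTER_CUBIC))
E
```

```text
(no output)
```

View pics/c1.png

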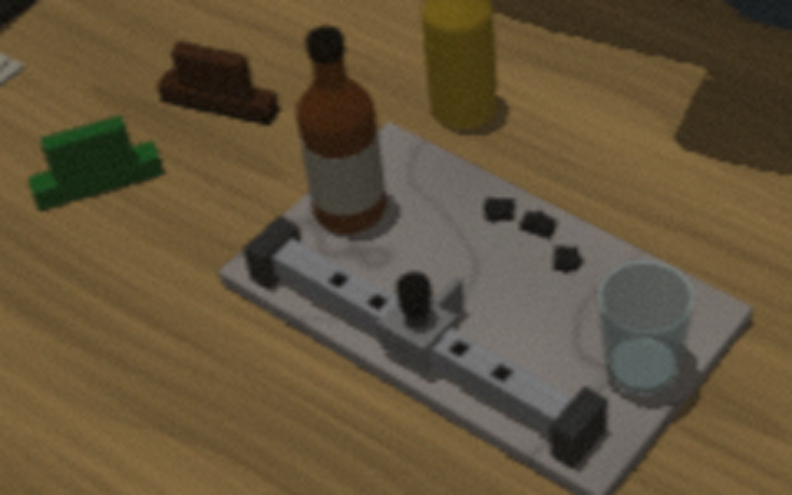

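View pics/c2.png

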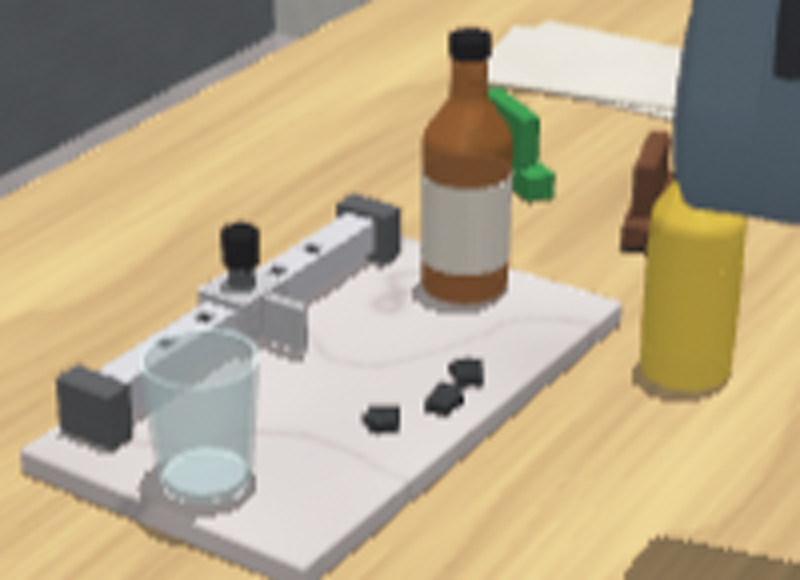

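Run:
```python
from h import *
c1=lambda u,v:(140+u/3.3,135+v/3.3)
c2=lambda u,v:(240+u/4,120+v/4)
sc={'fr':(390,124),'fl':(751,310),'br':(222,272),'bl':(603,488)}
loc={'fr':(-.12,-.19),'fl':(-.12,.19),'br':(.1,-.19),'bl':(.1,.19)}
A=[];B=[]
for k in sc:
    P=plane('scene',*c1(*sc[k]),.018);print(k,P.round(4));A.append(loc[k]);B.append(P[:2])
sd={'fr':(621,305),'fl':(303,570),'bl':(24,455)}
for k in sd:
    P=plane('side',*c2(*sd[k]),.018);print('side',k,P.round(4));A.append(loc[k]);B.append(P[:2])
for n,idx in (('scene',slice(0,4)),('side',slice(4,7)),('all',slice(0,7))):
    a=np.array(A[idx]);b=np.array(B[idx]);ac=a-a.mean(0);bc=b-b.mean(0)
    th=np.arctan2((ac[:,0]*bc[:,1]-ac[:,1]*bc[:,0]).sum(),(ac*bc).sum())
    r=np.array([[np.cos(th),-np.sin(th)],[np.sin(th),np.cos(th)]]);t=b.mean(0)-r@a.mean(0)
    print(n,'yaw',np.degrees(th),'t',t,'res',((a@r.T+t-b)*1000).round(1).tolist())
inv=lambda P:(r.T@(P[:2]-t)).round(4)
print('knob top', *[ (p[0].round(4),p[1],inv(p[0])) for p in [tri('scene',c1(415,282),'side',c2(240,233))]])
for n,f,pts in (('scene',c1,[(499,207),(538,221),(566,258)]),('side',c2,[(467,371),(444,398),(381,418)])):
    for p in pts:
        P=plane(n,*f(*p),.024);print(n,'chip',P.round(4),inv(P))
# scraper lower part top outline / ends: rib top corners
for p in [(175,45),(245,57)]:
    print('rib top',plane('scene',*c1(*p),.064).round(4))
for p in [(160,100),(272,122)]:
    print('sole corners near cam',plane('scene',*c1(*p),.0).round(4))
print('bottle',tri('scene',c1(325,35),'side',c2(470,38)))
for n,f,p in (('scene',c1,(645,385)),('side',c2,(203,495))):
    P=plane(n,*f(*p),.018);print('tumb',P,inv(P))
print('yellow',plane('scene',*c1(462,115),0))
```

```text
fr [ 0.4375 -0.1965  0.018 ]
fl [0.4486 0.1785 0.018 ]
br [ 0.652  -0.2016  0.018 ]
bl [0.6549 0.1703 0.018 ]
side fr [ 0.4317 -0.1905  0.018 ]
side fl [0.4426 0.1817 0.018 ]
side bl [0.6539 0.178  0.018 ]
scene yaw -1.2553462993374804 t [ 0.55822047 -0.01254309] res [[-3.4, -3.3], [-6.2, 1.5], [2.1, -3.1], [7.5, 4.9]]
side yaw -1.270782023210707 t [ 0.55464915 -0.00793389] res [[-1.2, -4.8], [-3.7, 3.0], [4.9, 1.8]]
all yaw -1.2416519146782674 t [ 0.55670395 -0.01055649] res [[-4.8, -1.4], [-7.7, 3.5], [0.6, -1.1], [5.9, 6.9], [0.9, -7.4], [-1.8, 0.3], [6.9, -0.8]]
knob top (array([ 0.6262, -0.015 ,  0.0974]), np.float64(0.0034862989910884744), array([ 0.0695, -0.003 ]))
scene chip [ 0.4718 -0.0521  0.024 ] [-0.084  -0.0434]
scene chip [ 0.4669 -0.0155  0.024 ] [-0.0897 -0.0069]
scene chip [0.4885 0.0271 0.024 ] [-0.069   0.0362]
side chip [ 0.4711 -0.0468  0.024 ] [-0.0848 -0.0381]
side chip [ 0.4664 -0.01    0.024 ] [-0.0903 -0.0014]
side chip [0.4872 0.0317 0.024 ] [-0.0704  0.0407]
rib top [ 0.499  -0.3878  0.064 ]
rib top [ 0.4766 -0.3245  0.064 ]
sole corners near cam [ 0.5155 -0.4071  0.    ]
sole corners near cam [ 0.4808 -0.3011 -0.    ]
bottle (array([ 0.53760372, -0.15918776,  0.20560126]), np.float64(0.005432769746171527))
tumb [0.55901444 0.14692981 0.018     ] [-0.0011  0.1575]
tumb [0.53488831 0.15296841 0.018     ] [-0.0254  0.163 ]
yellow [ 3.77202939e-01 -1.62070724e-01  1.11022302e-16]
```

Run:
```python
from h import *
o=ctrl.get_obs();T=ctrl.calibration('wrist')['camera_from_world'];c=-T[:3,:3].T@T[:3,3]
Q=quat();print('cam in tool',Q.inv().apply(c-o['eef_pos']),'cam axis in tool',Q.inv().apply(T[2,:3]))
print(ctrl.tips_ahead)
# move: to tcp over scraper
tgt=np.array([.487,-.358,.22]);print(Q.inv().apply(tgt-o['eef_pos']))
```

```text
cam in tool [-0.00129544 -0.06725535 -0.1187388 ] cam axis in tool [-2.38674490e-04  2.64010500e-01  9.64519776e-01]
0.025
[-0.04242356 -0.28653689  0.03571293]
```

```bash
python3 -m pendant '[[[-0.006,-0.041,0,0,0,0,-1],[-0.006,-0.041,0,0,0,0,-1],[-0.006,-0.041,0,0,0,0,-1],[-0.006,-0.041,0,0,0,0,-1],[-0.006,-0.041,0,0,0,0,-1],[-0.006,-0.041,0,0,0,0,-1],[-0.006,-0.041,0,0,0,-0.145,-1],[0,0,0,0,0,-0.145,-1],[0,0,0,0,0,-0.145,-1],[0,0,0,0,0,-0.145,-1]]]'; python3 -m pendant '[[[0,0,0,0,0,-0.145,-1],[0,0,0,0,0,-0.145,-1],[0,0,0,0,0,-0.145,-1],[0,0,0,0,0,-0.145,-1],[0,0,0,0,0,-0.145,-1],[0,0,0,0,0,-0.145,-1],[0,0,0,0,0,0,-1],[0,0,0,0,0,0,-1]]]'
python3 - <<'E'
from h import *
p,d=ctrl.camera('wrist');cv2.imwrite('pics/w1.png',p[:,:,::-1])
print(quat().as_matrix().round(3),ctrl.get_obs()['eef_pos'])
E
```

```text
time_s: 1.15
eef_pos: [0.488, -0.3579, 0.2557]
eef_rot: [-0.0, 0.964, -0.267, -0.0]
wrist_force: [0.4, -0.1, 0.2]
opening: 1.0
time_s: 1.95
eef_pos: [0.4876, -0.3585, 0.256]
eef_rot: [-0.0, 0.987, 0.158, -0.0]
wrist_force: [-0.0, 0.4, 0.2]
opening: 1.001
[[ 0.95   0.313 -0.   ]
 [ 0.313 -0.95   0.   ]
 [-0.    -0.    -1.   ]] [ 0.48764134 -0.35855849  0.25607669]
```

View pics/w1.png

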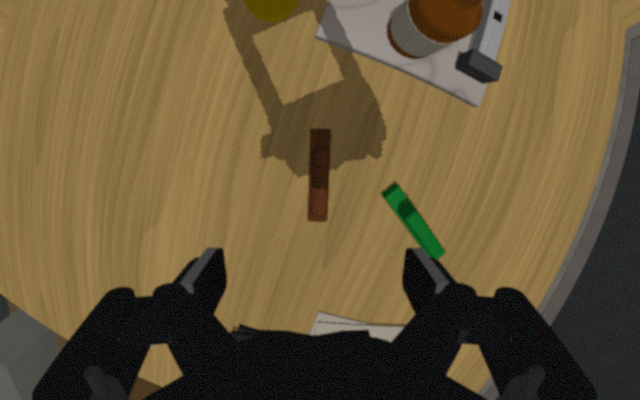

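Run:
```python
import cv2
a=cv2.imread('pics/w1.png')
c=cv2.resize(a[115:235,260:460],None,fx=4,fy=4,interpolation=cv2.INTER_CUBIC)
cv2.imwrite('pics/w1c.png',cv2.convertScaleAbs(c,alpha=1.8))
```

```text
(no output)
```

View pics/w1c.png

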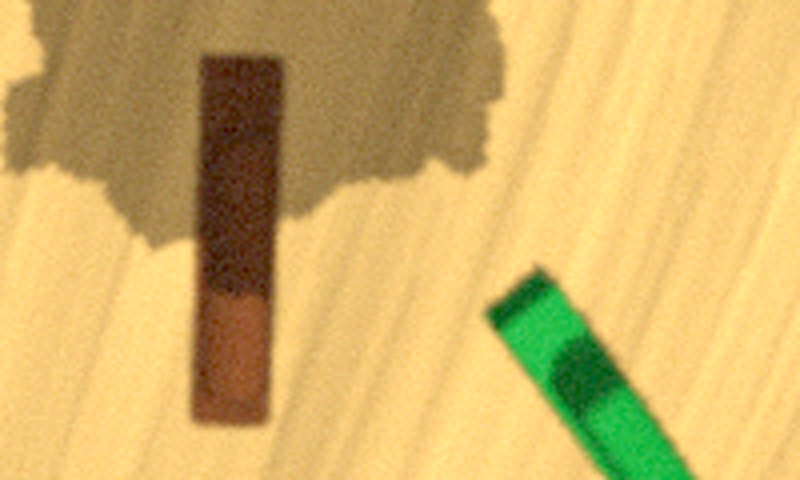

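Run:
```python
from h import *
f=lambda u,v:(260+u/4,115+v/4)
P={k:plane('wrist',*f(*p),.022) for k,p in dict(tl=(202,57),tr=(284,58),bl=(192,424),br=(270,426)).items()}
for k in P: print(k,P[k].round(4))
t=(P['tl']+P['tr'])/2;b=(P['bl']+P['br'])/2
d=t-b;print('len',np.linalg.norm(d),'w',np.linalg.norm(P['tr']-P['tl']),np.linalg.norm(P['br']-P['bl']),'yaw',np.degrees(np.arctan2(-d[0],d[1])),'ctr',(t+b)/2)
o=ctrl.get_obs();Q=quat();x=Q.as_matrix()[:,0];print('tool yaw',np.degrees(np.arctan2(x[1],x[0])),'shift',Q.inv().apply((t+b)/2-o['eef_pos']))
g=plane('wrist',*f(487,312),.022);print('green in tool',Q.inv().apply(g-(t+b)/2))
```

```text
tl [ 0.4664 -0.3059  0.022 ]
tr [ 0.4884 -0.2989  0.022 ]
bl [ 0.4973 -0.4104  0.022 ]
br [ 0.5198 -0.4036  0.022 ]
len 0.10916214885979786 w 0.023174617778020164 0.023486150539770222 yaw 16.598181499225394 ctr [ 0.49299833 -0.35469567  0.022     ]
tool yaw 18.247270567036274 shift [ 0.00633561 -0.00190758  0.23407635]
green in tool [ 7.46175812e-02  1.94387865e-02 -1.92121025e-05]
```

```bash
python3 -m pendant '[[[0.006,-0.002,0.03,0,0,0.029,-0.2],[0,0,0.04,0,0,0,-0.2],[0,0,0.04,0,0,0,-0.2],[0,0,0.03,0,0,0,-0.2],[0,0,0.0,0,0,0,-0.2],[0,0,0,0,0,0,-0.2]]]'
python3 - <<'E'
from h import *
p,d=ctrl.camera('wrist');cv2.imwrite('pics/w2.png',p[:,:,::-1])
E
```

```text
time_s: 2.6
eef_pos: [0.4928, -0.3549, 0.1166]
eef_rot: [-0.0, 0.989, 0.145, -0.0]
wrist_force: [0.7, 0.0, 1.2]
opening: 0.603
```

View pics/w2.png

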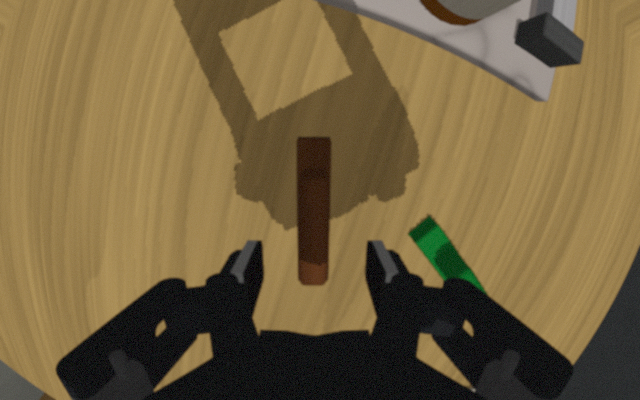

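The wooden scraper is centred between the fingers at (314,210), and the green block at (440,250) is clear. I'll go down and grip.

```bash
python3 -m pendant '[[[0,0,0.03,0,0,0,-0.2],[0,0,0.025,0,0,0,-0.2],[0,0,0.009,0,0,0,-0.2],[0,0,0,0,0,0,-0.2],[0,0,0,0,0,0,1],[0,0,0,0,0,0,1],[0,0,0,0,0,0,1],[0,0,0,0,0,0,1],[0,0,0,0,0,0,1],[0,0,0,0,0,0,1]]]'
```

```text
time_s: 3.65
eef_pos: [0.4937, -0.3558, 0.0541]
eef_rot: [0.001, 0.989, 0.146, 0.001]
wrist_force: [-0.9, 0.5, 6.8]
opening: 0.2
```

```bash
python3 -m pendant '[[[0,0,-0.01,0,0,0,1],[0,0,-0.03,0,0,0,1],[0,0,-0.042,0,0,0,1],[0,0,-0.042,0,0,0,1],[0,0,-0.042,0,0,0.104,1],[0,0,-0.042,0,0,0.104,1],[0,0,-0.042,0,0,0.104,1],[0,0,0,0,0,0,1],[0,0,0,0,0,0,1]]]';  python3 -m pendant '[[[0.0027,-0.0445,0,0,0,0,1],[0.0027,-0.0445,0,0,0,0,1],[0.0027,-0.0445,0,0,0,0,1],[0.0027,-0.0445,0,0,0,0,1],[0.0027,-0.0445,0,0,0,0,1],[0.0027,-0.0445,0,0,0,0,1],[0.0027,-0.0445,0,0,0,0,1],[0,0,0,0,0,0,1],[0,0,0,0,0,0,1]]]';python3 - <<'E'
from h import *
for n in ('wrist','scene','side'):
    p,d=ctrl.camera(n);cv2.imwrite(f'pics/{n}3.png',p[:,:,::-1])
E
```

```text
time_s: 4.55
eef_pos: [0.493, -0.355, 0.304]
eef_rot: [0.001, 1.0, -0.009, 0.001]
wrist_force: [0.5, -0.2, -1.8]
opening: 0.202
time_s: 5.45
eef_pos: [0.5167, -0.0426, 0.3006]
eef_rot: [-0.0, 1.0, -0.008, -0.002]
wrist_force: [0.2, -0.5, -0.8]
opening: 0.206
```

View pics/wrist3.png

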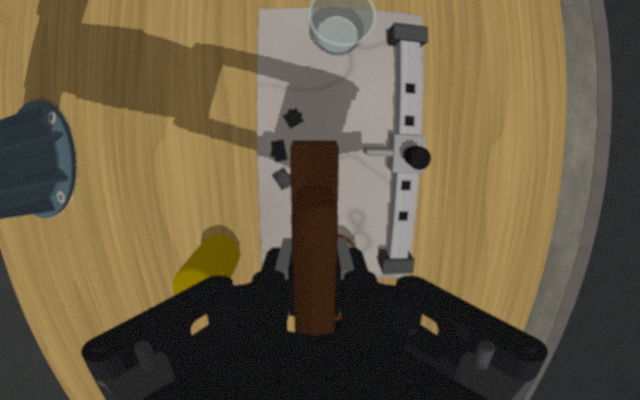

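View pics/side3.png

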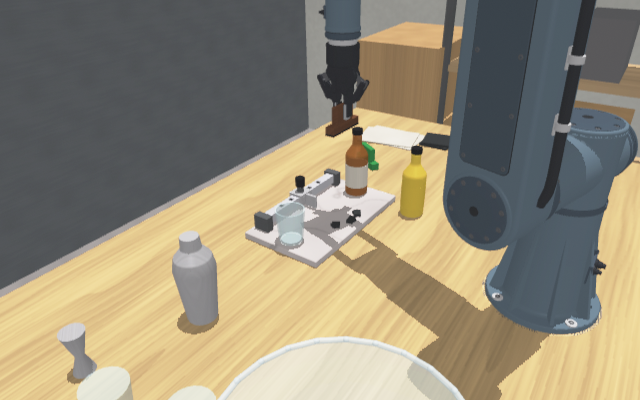

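The wrist view shows the scraper in the grip, the chips at (292,118), (279,150) and (283,178), the tube holes at (410,88) to (403,216) and the knob at (416,157).

Run:
```python
from h import *
im=cv2.imread('pics/wrist3.png')
H=[(410,88),(409,121),(405,186),(403,216)];yy=[.08,.04,-.04,-.08]
# refine by darkest centroid
g=cv2.cvtColor(im,cv2.COLOR_BGR2GRAY).astype(float)
P=[]
for u,v in H:
    w=g[v-7:v+8,u-7:u+8];m=w<55;ys,xs=np.nonzero(m);uu,vv=u-7+xs.mean(),v-7+ys.mean();p=plane('wrist',uu,vv,.052);P.append(p);print((round(uu,1),round(vv,1)),m.sum(),p.round(4))
P=np.array(P);a=np.c_[[.07]*4,yy];b=P[:,:2];ac=a-a.mean(0);bc=b-b.mean(0)
th=np.arctan2((ac[:,0]*bc[:,1]-ac[:,1]*bc[:,0]).sum(),(ac*bc).sum());r=np.array([[np.cos(th),-np.sin(th)],[np.sin(th),np.cos(th)]]);t=b.mean(0)-r@a.mean(0)
print('yaw',np.degrees(th),t,(a@r.T+t-b)*1000)
for c in [(292,118),(279,150),(283,178)]:
    p=plane('wrist',*c,.026);print(c,p.round(4),(r.T@(p[:2]-t)).round(4))
for c in [(258,10),(261,255)]:
    p=plane('wrist',*c,.018);print('front edge',c,p.round(4),(r.T@(p[:2]-t)).round(4))
p=plane('wrist',343,38,.018);print('tumbler',(r.T@(p[:2]-t)).round(4))
cv2.imwrite('pics/wrist3c.png',cv2.convertScaleAbs(cv2.resize(im[0:250,230:450],None,fx=2.4,fy=2.4,interpolation=cv2.INTER_CUBIC),alpha=1.6))
```

```text
(np.float64(409.9), np.float64(87.8)) 52 [0.6343 0.0628 0.052 ]
(np.float64(409.0), np.float64(120.5)) 56 [0.633  0.0225 0.052 ]
(np.float64(405.4), np.float64(185.0)) 47 [ 0.6307 -0.0578  0.052 ]
(np.float64(402.9), np.float64(215.4)) 41 [ 0.6296 -0.0977  0.052 ]
yaw -1.6654012977202852 [ 0.56191308 -0.0155341 ] [[-0.06153306 -0.37346446]
 [ 0.04638998 -0.04148214]
 [ 0.06603693  0.21072142]
 [-0.05089385  0.20422518]]
(292, 118) [0.4902 0.0255 0.026 ] [-0.0729  0.0389]
(279, 150) [ 0.4723 -0.0149  0.026 ] [-0.0895 -0.002 ]
(283, 178) [ 0.4761 -0.0516  0.026 ] [-0.0848 -0.0385]
front edge (258, 10) [0.4475 0.1756 0.018 ] [-0.1199  0.1877]
front edge (261, 255) [ 0.4376 -0.1646  0.018 ] [-0.12   -0.1527]
tumbler [-0.0088  0.1463]
```

View pics/wrist3c.png

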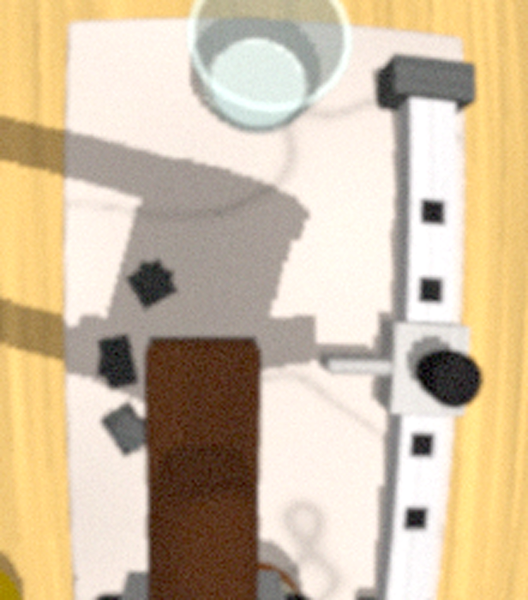

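```bash
python3 -m pendant '[[[0.005,0.005,0.03,0,0,0.013,1],[0,0,0.04,0,0,0,1],[0,0,0.04,0,0,0,1],[0,0,0.04,0,0,0,1],[0,0,0.04,0,0,0,1],[0,0,0.02,0,0,0,1],[0,0,0,0,0,0,1],[0,0,0,0,0,0,1]]]'
```

```text
time_s: 6.4
eef_pos: [0.5226, -0.05, 0.0925]
eef_rot: [-0.0, 1.0, -0.017, -0.0]
wrist_force: [0.3, -0.8, -1.0]
opening: 0.201
```

```bash
python3 -m pendant '[[[0,0,0.010,0,0,0,1],[0,0,0.005,0,0,0,1],[0,0,0.004,0,0,0,1],[0,0,0,0,0,0,1],[0,0,0,0,0,0,1]]]'
python3 - <<'E'
from h import *
for n in ('side','scene'):
    p,d=ctrl.camera(n);cv2.imwrite(f'pics/{n}4.png',cv2.resize(p[120:285,220:440,::-1],None,fx=3.5,fy=3.5,interpolation=cv2.INTER_CUBIC))
E
```

```text
time_s: 6.9
eef_pos: [0.5226, -0.0488, 0.0735]
eef_rot: [0.0, 1.0, -0.016, 0.0]
wrist_force: [-0.7, 0.5, -1.5]
opening: 0.2
```

View pics/side4.png

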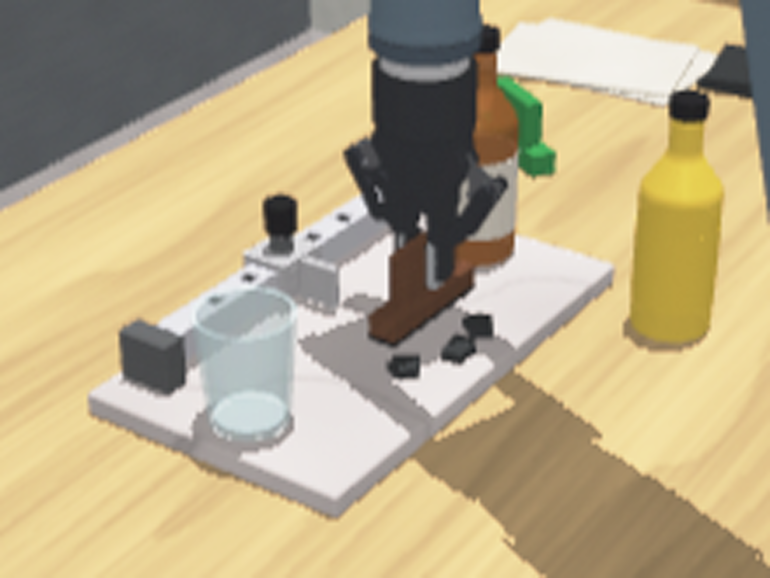

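View pics/scene4.png

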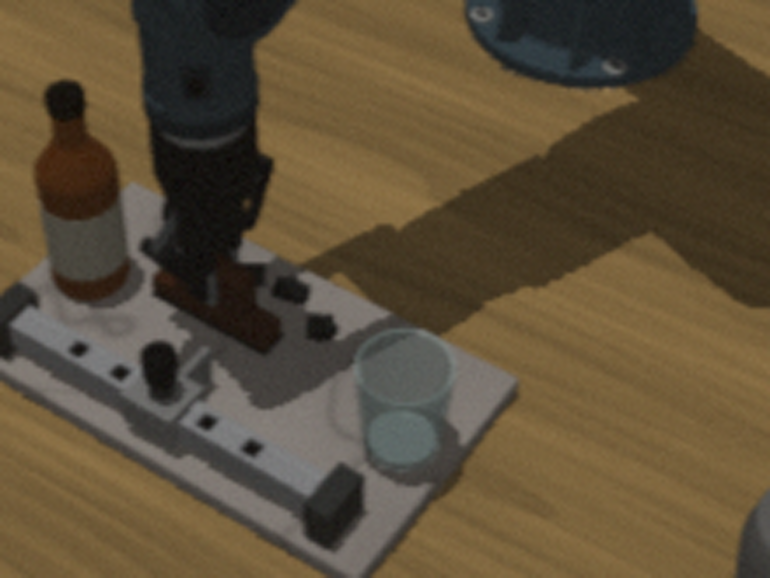

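```bash
python3 -m pendant '[[[-0.01,0,0,0,0,0,1],[-0.01,0,0,0,0,0,1],[-0.01,0,0,0,0,0,1],[-0.01,0,0,0,0,0,1],[-0.01,0,0,0,0,0,1],[-0.01,0,0,0,0,0,1],[-0.01,0,0,0,0,0,1],[-0.01,0,0,0,0,0,1],[-0.01,0,0,0,0,0,1],[-0.01,0,0,0,0,0,1]]]'; python3 -m pendant '[[[-0.005,0,0,0,0,0,1],[0,0,0,0,0,0,1],[0,0,-0.03,0,0,0,1],[0,0,-0.03,0,0,0,1],[0.03,-0.03,-0.02,0,0,0,1],[0.04,-0.033,0,0,0,0,1],[0.035,0,0,0,0,0,1],[0,0,0,0,0,0,1],[0,0,0,0,0,0,1]]]'
python3 - <<'E'
from h import *
for n in ('side','wrist'):
    p,d=ctrl.camera(n);cv2.imwrite(f'pics/{n}5.png',p[:,:,::-1] if n=='wrist' else cv2.resize(p[120:285,220:440,::-1],None,fx=3.5,fy=3.5,interpolation=cv2.INTER_CUBIC))
E
```

```text
time_s: 8.0
eef_pos: [0.4217, -0.0456, 0.0733]
eef_rot: [0.0, 1.0, -0.016, 0.0]
wrist_force: [-0.0, 0.1, -0.5]
opening: 0.203
time_s: 8.9
eef_pos: [0.5233, 0.0132, 0.1528]
eef_rot: [-0.0, 1.0, -0.016, -0.001]
wrist_force: [-0.4, 0.1, -1.4]
opening: 0.202
```

View pics/side5.png

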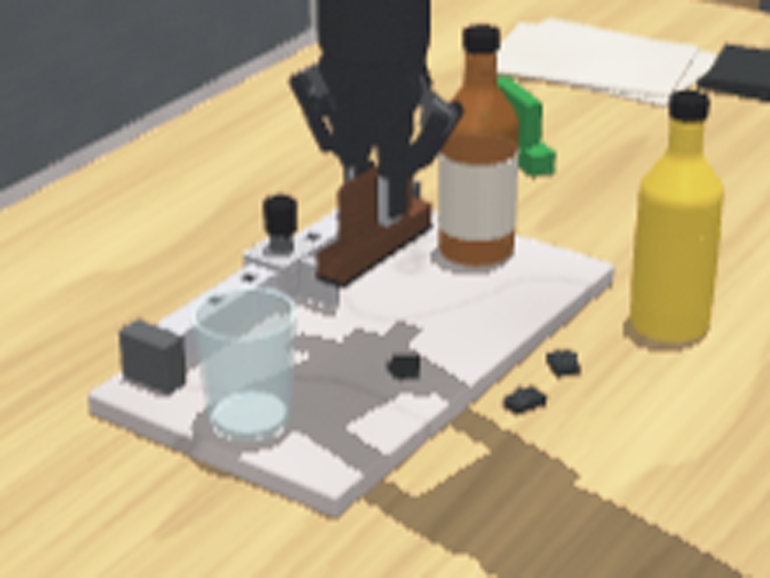

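View pics/wrist5.png

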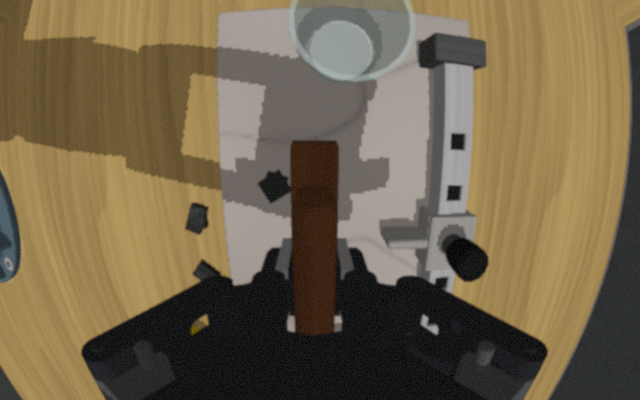

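Two chips are on the counter, at (525,400) and (563,362) in the side crop. The third is still on the board, ahead of the scraper. Second pass.

```bash
python3 -m pendant '[[[0,-0.003,0.03,0,0,0,1],[0,0,0.03,0,0,0,1],[0,0,0.0155,0,0,0,1],[0,0,0.0035,0,0,0,1],[0,0,0,0,0,0,1],[0,0,0,0,0,0,1],[0,0,0,0,0,0,1]]]'; python3 -m pendant '[[[-0.01,0,0,0,0,0,1],[-0.01,0,0,0,0,0,1],[-0.01,0,0,0,0,0,1],[-0.01,0,0,0,0,0,1],[-0.01,0,0,0,0,0,1],[-0.01,0,0,0,0,0,1],[-0.01,0,0,0,0,0,1],[-0.01,0,0,0,0,0,1],[-0.01,0,0,0,0,0,1],[-0.01,0,0,0,0,0,1]]]'; python3 -m pendant '[[[-0.005,0,0,0,0,0,1],[0,0,0,0,0,0,1],[0,0,-0.04,0,0,0,1],[0,0,-0.04,0,0,0,1],[0,0,0,0,0,0,1]]]';python3 - <<'E'
from h import *
for n in ('side','wrist','scene'):
    p,d=ctrl.camera(n);cv2.imwrite(f'pics/{n}6.png',p[:,:,::-1] if n=='wrist' else cv2.resize(p[120:285,220:440,::-1],None,fx=3.5,fy=3.5,interpolation=cv2.INTER_CUBIC))
E
```

```text
time_s: 9.7
eef_pos: [0.524, 0.0157, 0.0756]
eef_rot: [0.0, 1.0, -0.016, 0.001]
wrist_force: [0.4, -0.3, -1.5]
opening: 0.202
time_s: 10.7
eef_pos: [0.4224, 0.0192, 0.0743]
eef_rot: [-0.0, 1.0, -0.016, 0.0]
wrist_force: [-0.8, 0.3, -1.2]
opening: 0.202
time_s: 11.2
eef_pos: [0.4224, 0.0184, 0.1595]
eef_rot: [0.001, 1.0, -0.016, 0.005]
wrist_force: [1.1, -0.1, -1.3]
opening: 0.198
```

View pics/side6.png

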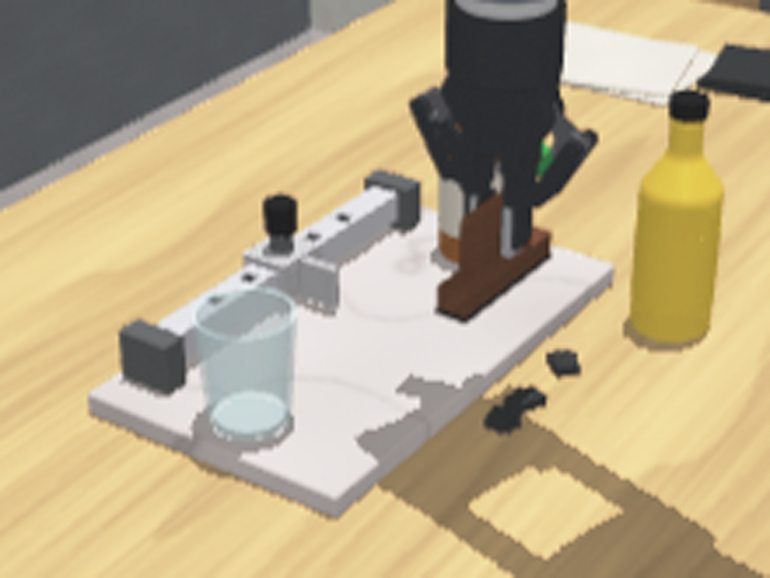

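View pics/wrist6.png

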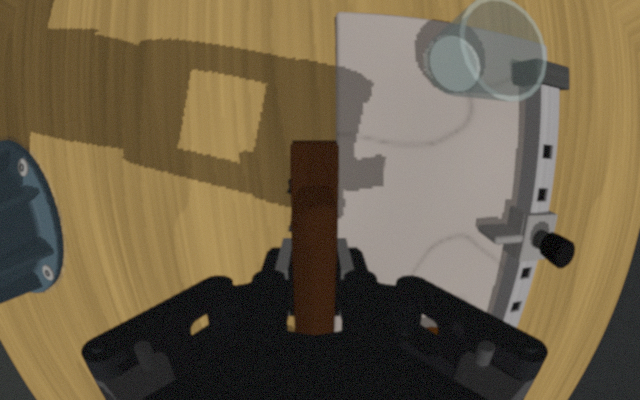

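View pics/scene6.png

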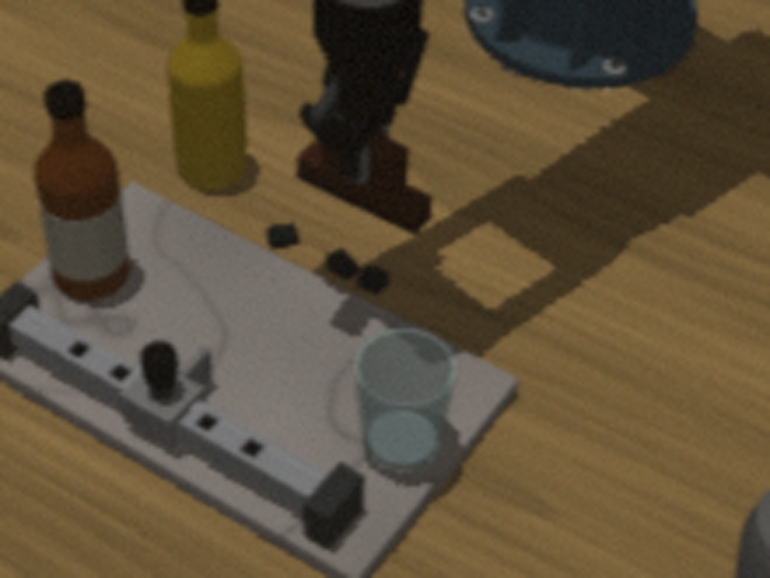

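All three chips are on the counter in front of the board, at (283,236), (341,264) and (372,278) in the scene crop. I'll set the scraper down on the free counter at front left.

```bash
python3 -m pendant '[[[-0.014,-0.038,0,0,0,0,1],[-0.014,-0.038,0,0,0,0,1],[-0.014,-0.038,0,0,0,0,1],[-0.014,-0.038,0,0,0,0,1],[0,0,0.04,0,0,0,1],[0,0,0.035,0,0,0,1],[0,0,0.015,0,0,0,1],[0,0,0,0,0,0,1],[0,0,0,0,0,0,1]]]'
```

```text
time_s: 12.25
eef_pos: [0.3663, 0.1729, 0.0635]
eef_rot: [0.0, 1.0, -0.016, -0.001]
wrist_force: [0.3, 1.2, -1.2]
opening: 0.2
```

```bash
python3 -m pendant '[[[0,0,0.004,0,0,0,1],[0,0,0.003,0,0,0,1],[0,0,0.002,0,0,0,1],[0,0,0,0,0,0,1],[0,0,0,0,0,0,1]]]'
python3 - <<'E'
from h import *
p,d=ctrl.camera('side');cv2.imwrite('pics/side7.png',cv2.resize(p[130:330,250:450,::-1],None,fx=3,fy=3,interpolation=cv2.INTER_CUBIC))
E
```

```text
time_s: 12.75
eef_pos: [0.3672, 0.1731, 0.0555]
eef_rot: [-0.0, 1.0, -0.016, 0.0]
wrist_force: [0.4, -0.4, -1.1]
opening: 0.201
```

View pics/side7.png

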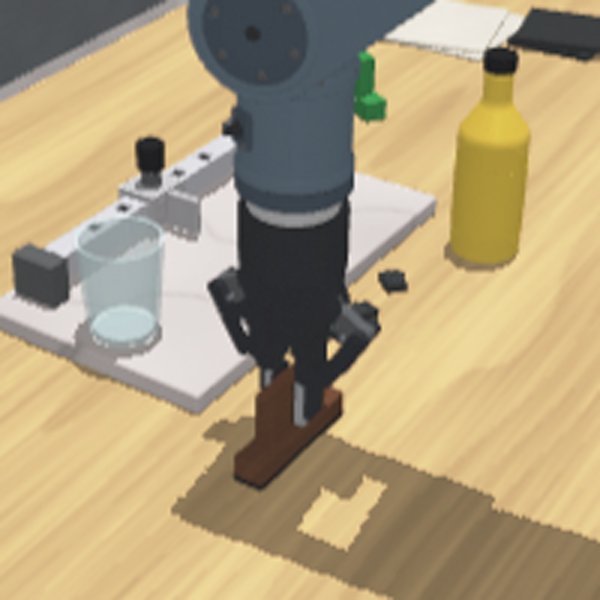

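```bash
python3 -m pendant '[[[0,0,0.001,0,0,0,1],[0,0,0.001,0,0,0,1],[0,0,0,0,0,0,1]]]'
```

```text
time_s: 13.1
eef_pos: [0.3674, 0.1732, 0.054]
eef_rot: [0.0, 1.0, -0.016, 0.0]
wrist_force: [-3.0, -0.0, 9.0]
opening: 0.201
```

```bash
python3 -m pendant '[[[0,0,0,0,0,0,-0.2],[0,0,0,0,0,0,-0.2],[0,0,0,0,0,0,-0.2],[0,0,0,0,0,0,-0.2],[0,0,-0.03,0,0,0,-0.2],[0,0,-0.045,0,0,0,-0.2],[0,0,-0.045,0,0,0,-0.2],[0,0,-0.03,0,0,0,-0.2],[0,0,0,0,0,0,-0.2]]]'
python3 - <<'E'
from h import *
p,d=ctrl.camera('side');cv2.imwrite('pics/side8.png',cv2.resize(p[130:330,250:450,::-1],None,fx=3,fy=3,interpolation=cv2.INTER_CUBIC))
E
```

```text
time_s: 14.0
eef_pos: [0.37, 0.1736, 0.2079]
eef_rot: [-0.001, 1.0, -0.016, 0.005]
wrist_force: [0.6, -0.5, -0.4]
opening: 0.608
```

View pics/side8.png

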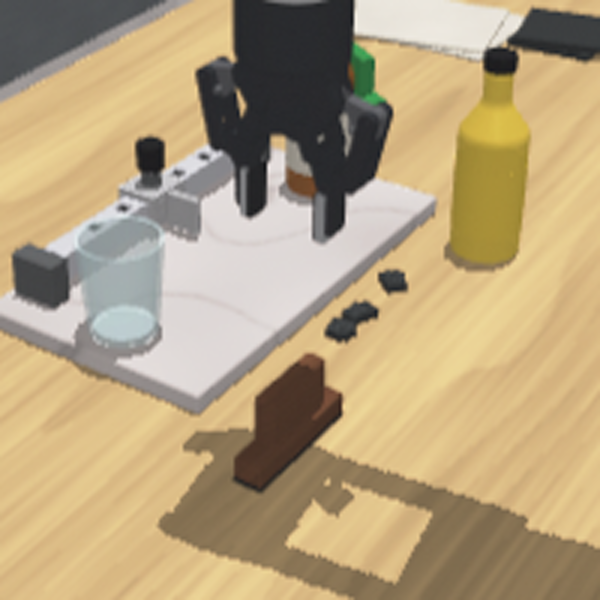

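The scraper stands upright, with its middle near (290,430) in the side crop, and clear of the board. Next, the knob.

```bash
python3 -m pendant '[[[0.0383,0.0261,0,0,0,0,-0.2],[0.0383,0.0261,0,0,0,0,-0.2],[0.0383,0.0261,0,0,0,0,-0.2],[0.0383,0.0261,0,0,0,0,-0.2],[0.0383,0.0261,0,0,0,0,-0.2],[0.0383,0.0261,0,0,0,0,-0.2],[0.0383,0.0261,0,0,0,0,-0.2],[0,0,0,0,0,0,-0.2],[0,0,0,0,0,0,-0.2],[0,0,0,0,0,0,-0.2]]]'
python3 - <<'E'
from h import *
c=cal('wrist');o=ctrl.get_obs()
p,d=ctrl.camera('wrist');cv2.imwrite('pics/w9.png',p[:,:,::-1])
print(o['eef_pos'],proj('wrist',[o['eef_pos'],[.6319,-.0175,.1]],c))
E
```

```text
time_s: 15.05
eef_pos: [0.6278, -0.0175, 0.2015]
eef_rot: [-0.0, 1.0, -0.016, -0.002]
wrist_force: [0.3, -1.4, -0.0]
opening: 0.599
[ 0.62781547 -0.01746039  0.2014913 ] [[314.58139657 280.58679687]
 [320.2760517  212.10061001]]
```

View pics/w9.png

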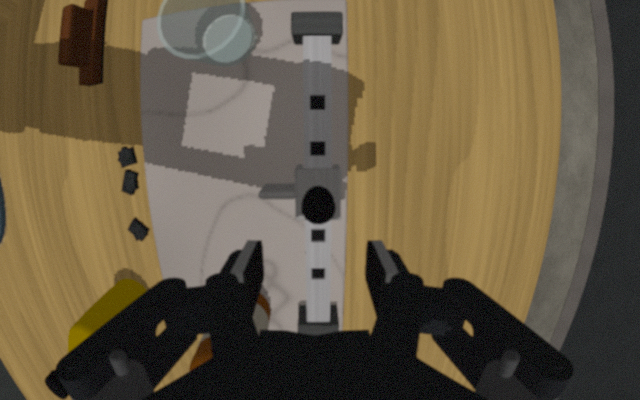

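Run:
```python
from h import *
im=cv2.imread('pics/w9.png');cv2.imwrite('pics/w9c.png',cv2.convertScaleAbs(cv2.resize(im[80:280,230:410],None,fx=4,fy=3,interpolation=cv2.INTER_CUBIC),alpha=2.5))
g=cv2.cvtColor(im,cv2.COLOR_BGR2GRAY)
m=(g<30).astype(np.uint8);n,l,s,c=cv2.connectedComponentsWithStats(m)
i=l[204,318];print(s[i],c[i])
u,v=c[i];
for z in (.1,.093): print(plane('wrist',u,v,z))
t=np.array([.5619,-.0155]);th=np.radians(-1.67);r=np.array([[np.cos(th),-np.sin(th)],[np.sin(th),np.cos(th)]])
for h in [(318,102),(318,148),(318,235),(318,273)]:
    w=g[h[1]-8:h[1]+9,h[0]-8:h[0]+9];ys,xs=np.nonzero(w<45);p=plane('wrist',h[0]-8+xs.mean(),h[1]-8+ys.mean(),.052);print(p.round(4),r.T@(p[:2]-t))
```

```text
[302 187  33  36 885] [317.99661017 204.9039548 ]
[ 0.6306011  -0.01186483  0.1       ]
[ 0.63061703 -0.01385293  0.093     ]
[0.6325 0.0658 0.052 ] [0.0682425  0.08334864]
[0.6316 0.0258 0.052 ] [0.06843006 0.04329885]
[ 0.6296 -0.0546  0.052 ] [ 0.06881274 -0.03710364]
[ 0.6284 -0.0948  0.052 ] [ 0.06880224 -0.07728846]
```

View pics/w9c.png

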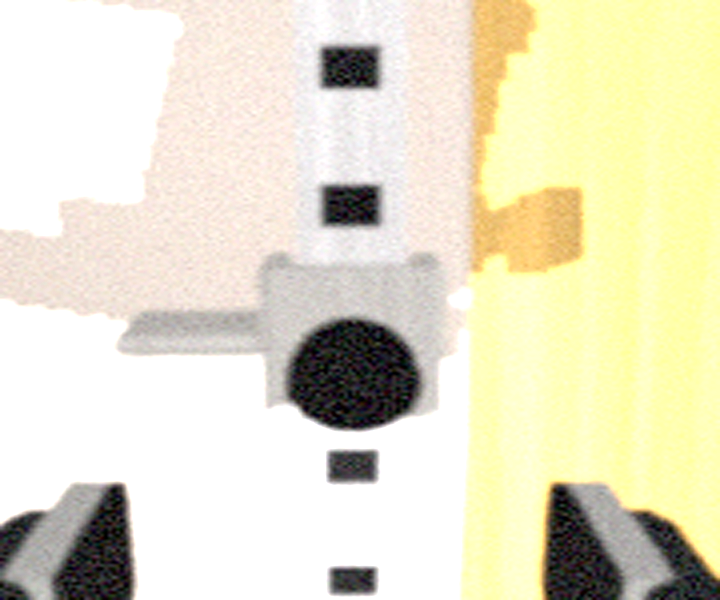

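```bash
python3 -m pendant '[[[0.0027,-0.003,0.03,0,0,0,-0.2],[0,0,0.03,0,0,0,-0.2],[0,0,0.025,0,0,0,-0.2],[0,0,0.012,0,0,0,-0.2],[0,0,0.006,0,0,0,-0.2],[0,0,0,0,0,0,-0.2],[0,0,0,0,0,0,-0.2]]]';  python3 - <<'E'
from h import *
p,d=ctrl.camera('side');cv2.imwrite('pics/side9.png',cv2.resize(p[130:270,230:400,::-1],None,fx=4,fy=4,interpolation=cv2.INTER_CUBIC))
p,d=ctrl.camera('scene');cv2.imwrite('pics/scene9.png',cv2.resize(p[130:290,190:380,::-1],None,fx=4,fy=3.6,interpolation=cv2.INTER_CUBIC))
E
```

```text
time_s: 15.8
eef_pos: [0.6329, -0.0152, 0.1018]
eef_rot: [0.0, 1.0, -0.016, 0.001]
wrist_force: [0.6, 0.4, -0.0]
opening: 0.6
```

View pics/side9.png

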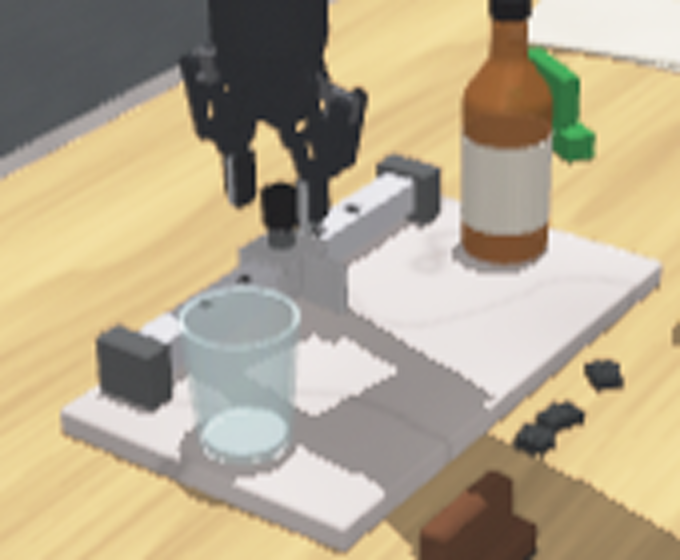

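View pics/scene9.png

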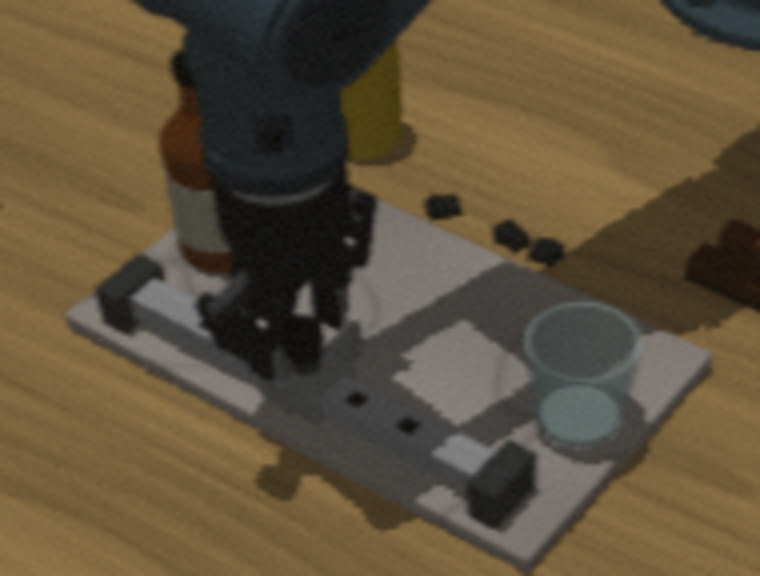

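```bash
python3 -m pendant '[[[-0.001,0,0.005,0,0,0,-0.2],[0,0,0.003,0,0,0,-0.2],[0,0,0,0,0,0,-0.2],[0,0,0,0,0,0,1],[0,0,0,0,0,0,1],[0,0,0,0,0,0,1],[0,0,0,0,0,0,1],[0,0,0,0,0,0,1],[0,0,0,0,0,0,1]]]';  python3 - <<'E'
from h import *
p,d=ctrl.camera('side');cv2.imwrite('pics/side10.png',cv2.resize(p[130:270,230:400,::-1],None,fx=4,fy=4,interpolation=cv2.INTER_CUBIC))
E
```

```text
time_s: 16.8
eef_pos: [0.6306, -0.0152, 0.0925]
eef_rot: [0.0, 1.0, -0.016, -0.0]
wrist_force: [-5.3, 0.3, 5.3]
opening: 0.28
```

View pics/side10.png

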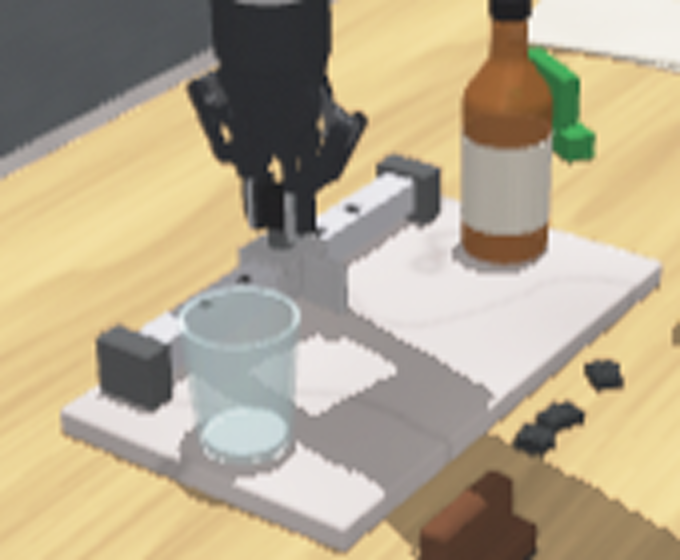

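```bash
python3 -m pendant '[[[0,0,-0.005,0,0,0,1],[0,0,-0.005,0,0,0,1],[0,0,-0.004,0,0,0,1],[0,0,0,0,0,0,1],[0,0,0,0,0,0,1]]]';  python3 - <<'E'
from h import *
p,d=ctrl.camera('side');cv2.imwrite('pics/side11.png',cv2.resize(p[130:270,230:400,::-1],None,fx=4,fy=4,interpolation=cv2.INTER_CUBIC))
E
```

```text
time_s: 17.35
eef_pos: [0.6305, -0.0152, 0.1057]
eef_rot: [-0.0, 1.0, -0.016, -0.001]
wrist_force: [-1.6, -1.0, -8.0]
opening: 0.279
```

View pics/side11.png

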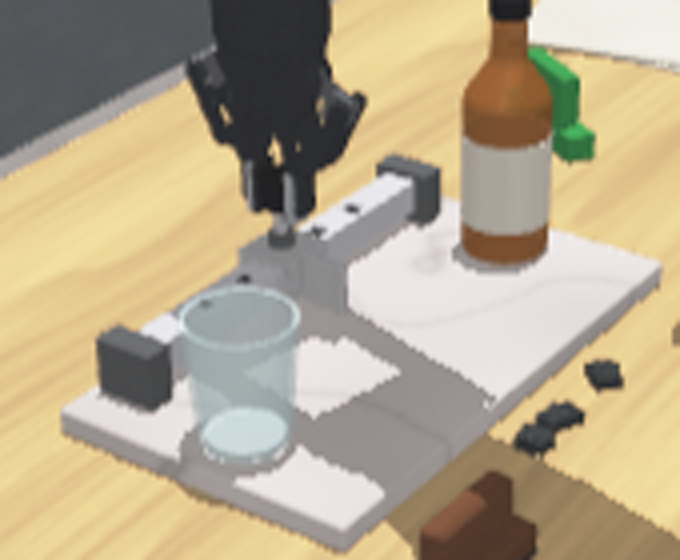

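The knob is lifted about 13 mm and the force is close to the spring's. Next, slide the sleeve away from the bottle, in +y.

```bash
python3 -m pendant '[[[0,-0.008,0,0,0,0,1],[0,-0.008,0,0,0,0,1],[0,-0.008,0,0,0,0,1],[0,-0.008,0,0,0,0,1],[0,-0.008,0,0,0,0,1],[0,0,0,0,0,0,1],[0,0,0,0,0,0,1],[0,0,0,0,0,0,1]]]'
python3 - <<'E'
from h import *
p,d=ctrl.camera('side');cv2.imwrite('pics/side12.png',cv2.resize(p[130:270,230:400,::-1],None,fx=4,fy=4,interpolation=cv2.INTER_CUBIC))
print(ctrl.get_obs()['eef_pos'])
E
```

```text
time_s: 18.2
eef_pos: [0.6317, 0.0256, 0.106]
eef_rot: [-0.001, 1.0, -0.016, -0.001]
wrist_force: [-4.9, 1.6, -8.3]
opening: 0.276
[0.63167772 0.02546166 0.10591857]
```

View pics/side12.png

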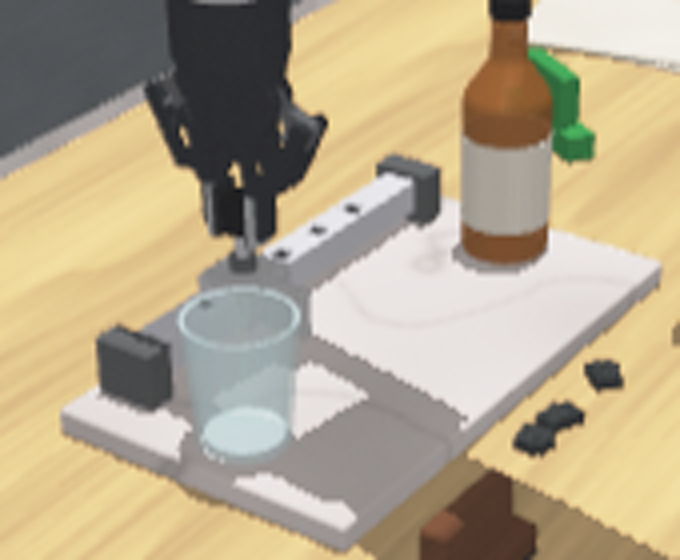

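The sleeve moved 40.7 mm, and the middle hole is now visible at (281,254). I'll let the pin down.

```bash
python3 -m pendant '[[[0,0,0.003,0,0,0,1],[0,0,0.003,0,0,0,1],[0,0,0.003,0,0,0,1],[0,0,0.003,0,0,0,1],[0,0,0.001,0,0,0,1],[0,0,0,0,0,0,1],[0,0,0,0,0,0,1]]]'
python3 - <<'E'
from h import *
p,d=ctrl.camera('side');cv2.imwrite('pics/side13.png',cv2.resize(p[130:270,230:400,::-1],None,fx=4,fy=4,interpolation=cv2.INTER_CUBIC))
p,d=ctrl.camera('scene');cv2.imwrite('pics/scene13.png',cv2.resize(p[130:290,190:380,::-1],None,fx=4,fy=3.6,interpolation=cv2.INTER_CUBIC))
E
```

```text
time_s: 18.95
eef_pos: [0.6317, 0.0252, 0.0932]
eef_rot: [-0.001, 1.0, -0.016, -0.001]
wrist_force: [-4.3, 1.1, -4.9]
opening: 0.275
```

View pics/side13.png

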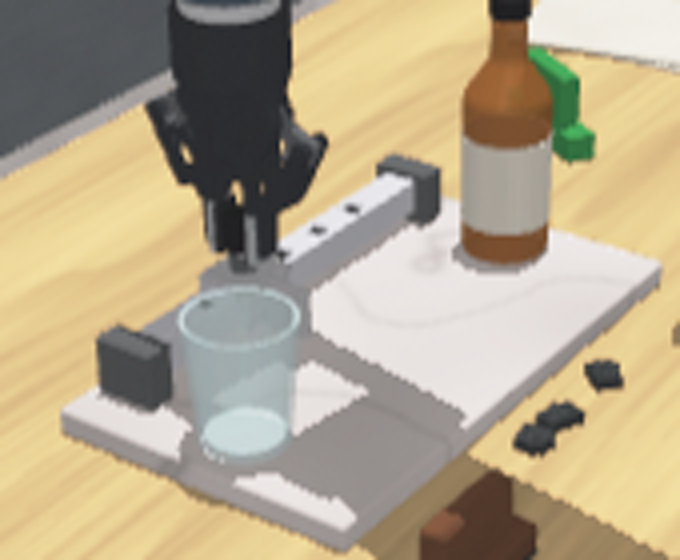

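View pics/scene13.png

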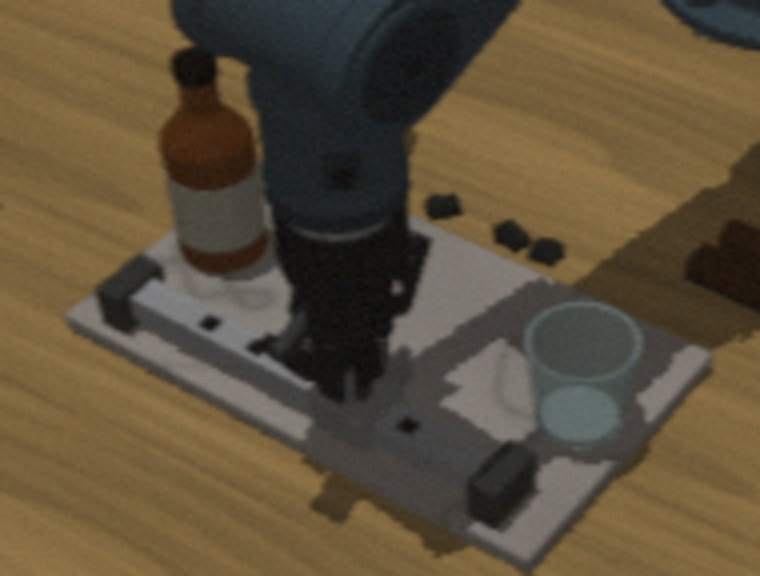

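The pin has gone down 12.7 mm, so it is in the hole. I'll press slightly until it bottoms.

```bash
python3 -m pendant '[[[0,0,0.001,0,0,0,1],[0,0,0.0005,0,0,0,1],[0,0,0,0,0,0,1],[0,0,0,0,0,0,1],[0,0,0,0,0,0,1]]]'
```

```text
time_s: 19.55
eef_pos: [0.6318, 0.0252, 0.0926]
eef_rot: [-0.0, 1.0, -0.016, -0.001]
wrist_force: [-7.5, 2.1, -0.3]
opening: 0.275
```

```bash
python3 -m pendant '[[[0,0,0.0005,0,0,0,1],[0,0,0,0,0,0,1],[0,0,0,0,0,0,1],[0,0,0,0,0,0,1],[0,0,0,0,0,0,1]]]'
python3 - <<'E'
from h import *
c=cal('wrist')
p,d=ctrl.camera('wrist');cv2.imwrite('pics/w14.png',p[:,:,::-1])
p,d=ctrl.camera('side');cv2.imwrite('pics/side14.png',p[:,:,::-1])
E
```

```text
time_s: 20.05
eef_pos: [0.6318, 0.0252, 0.0926]
eef_rot: [-0.0, 1.0, -0.016, -0.001]
wrist_force: [-10.2, 2.9, 4.5]
opening: 0.281
```

View pics/w14.png

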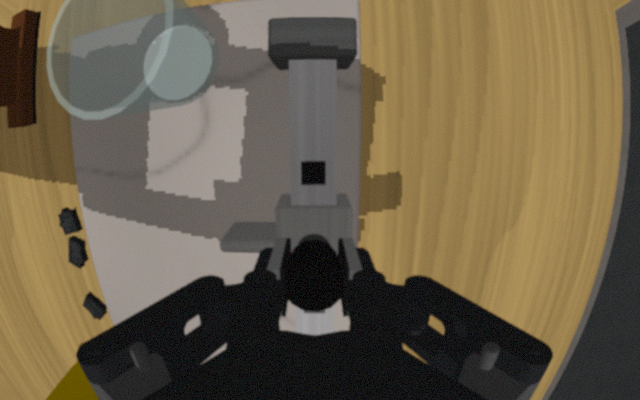

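View pics/side14.png

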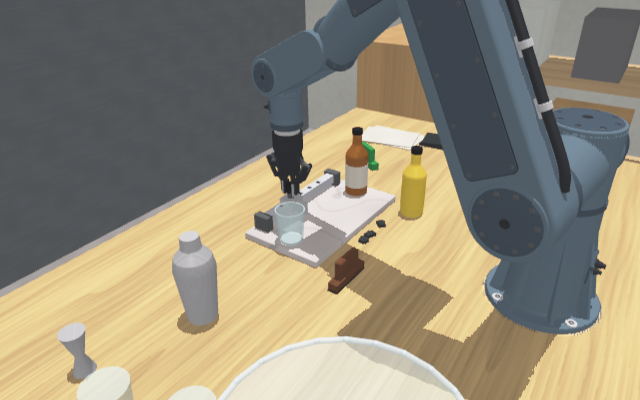

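The wrist view shows the knob in the grip at (315,272), with one free hole ahead of the sleeve at (313,172). The chips are on the counter and the scraper is standing. Nothing else has moved.

Run:
```python
from bench import ctrl
print(ctrl.hand_in())
```

```text
the job is handed in; nothing more can be done
None
```

The job is handed in at about 20 s of the 64 s allowed, with the knob still gripped. The hand-in reports no verdict.

- **Chips:** two passes with the dark wooden scraper pushed all three off the board's front edge. The last pictures show them lying on the counter. The two nearest each other may touch or overlap. The fingers' closest approach was not measured, but the commanded height kept them well above the chips.
- **Scraper:** it stands upright on the counter at the front left, clear of the board.
- **Divider:** I lifted the knob about 13 mm, slid the sleeve 40.7 mm away from the bottle, and let the pin down.
    - **Pin:** the tool's height ended at 92.6 mm, against 92.5 mm when I first gripped the knob with the pin home. The pulling force on the knob went to zero and then became a light push.
    - **Hole:** only one hole still shows beyond the sleeve, so it is in the right one.
- **Bottle, tumbler and shaker:** they look unmoved in the last pictures. I did not measure their positions again.

Two checks were not clean:
- **Rack position:** the estimates from different views differed by about 3 to 8 mm, so I relied on the wrist camera and on distances relative to the first hole.
- **Sideways force:** a small force at the grip was still creeping up, about 10 N at the last reading and well under the limits.

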